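Stand the fallen kitchen-roll holder back on its mat

TASK

The empty kitchen-roll holder has been knocked over. Stand it upright again on its wooden base and put it back on the round cork mat, with the whole base on the mat. Leave the mugs, the jar and the tea box where they are.

Things in the scene. Friction and masses are not known exactly. Their poses are not given: they have to be found in the camera images.
- holder: Kitchen-roll holder, 0.45 kg: square wooden base 130 x 130 x 18 mm, steel post 16 mm thick from its middle, wooden ball 28 mm wide on top; 240 mm tall. Origin: centre of the base's underside; z runs along the post to the ball, x and y along the base's sides. At first it lies on the base's +y edge and the ball, the base standing on edge (about 130 mm high), the post sloping down to the ball.
- mat: Round, flat cork mat 260 mm in diameter, fixed to the counter and so thin (1 mm) that things slide over its edge freely. Origin: its centre, at counter height.
- mug_a: White mug standing upright, 82 mm in diameter, 95 mm tall, handle towards its +y. Origin: centre of its underside. To be left alone.
- mug_b: Second white mug, the same as mug_a. To be left alone.
- jar: Brown glass jar with a dark lid, standing, 72 mm in diameter, 110 mm tall. Origin: centre of its underside. To be left alone.
- teabox: Open wooden box of tea bags, 100 mm (x) by 260 mm (y), 70 mm tall, fixed on the counter. Origin: centre of its underside.

How it is judged:
At the end, for the whole second after the job is handed in: The holder stands upright (within about 3 degrees) at rest with its base flat on the mat, the base's centre within 45 mm of the mat's centre, so that the base lies on the mat (angle between holder's own z axis and vertical below 0.06 rad and height (world z) of holder below 0.006 m and horizontal distance between holder and mat below 0.045 m and linear speed of holder below 0.02 m/s and angular speed of holder below 0.1 rad/s); the robot touches nothing.
It fails at once if the first mug is pushed more than 30 mm from its place or tipped over (distance of mug_a from where it was at the start of the episode above 0.03 m or angle between mug_a's own z axis and vertical above 0.6 rad).
It fails at once if the second mug is pushed more than 30 mm from its place or tipped over (distance of mug_b from where it was at the start of the episode above 0.03 m or angle between mug_b's own z axis and vertical above 0.6 rad).
It fails at once if the jar is pushed more than 30 mm from its place or tipped over (distance of jar from where it was at the start of the episode above 0.03 m or angle between jar's own z axis and vertical above 0.6 rad).
It also fails if it takes over 69 s, if anything falls off the work surface, if the arm or the gripper's body presses on something with over 40 N, if the wrist force passes 120 N, or if a joint passes its speed limit or range.

ROBOT

A 6-joint arm with a two-finger parallel gripper is mounted at the origin on the work surface. World frame = base frame: x ahead of the robot, y to its left, z up, the work surface at z = 0. Lengths are in m, angles in rad, forces in N, time in s.
With the tool pointing down it reaches from about 0.35 to 0.925 m from the base axis. Payload 6.4 kg.
Tool frame: the origin (TCP) lies at the very end of the fingers, on their centre line; the grasp point (between the pads) lies 19 mm behind it (robot.grip_point_offset is the z of the grasp point in the tool frame, in m); z points along the fingers, y is the line along which they close (so a half turn about z gives the same grasp; the last joint's range is limited). The gripper opens to 94 mm and grips with 3 to 60 N. Pads are 16 mm wide; open, the fingers measure 119 mm over their backs; the gripper's body (75 mm by 177 mm) begins 78 mm behind the grasp point.
Start: joints at [0.973, 0.245, 1.558, -0, 1.339, -0.174], TCP at [0.267, 0.593, 0.18] pointing down, gripper open.
Joint ranges: [-3.13, 3.13], [-1.02, 2.26], [0.13, 2.54], [-0.95, 4.09], [0.21, 2.88], [-2.74, 2.74]. Speed limits (rad/s): [2.57, 2.57, 3.14, 3.14, 3.14, 3.14].

INTERFACE

Orientations are given as a unit quaternion [x, y, z, w].
In Python, from workcell import robot, eyes, finish_job gives the robot as it stands.
- The arm moves only by the shell command python3 -m jog 'ROWS'. ROWS is JSON, a list of rows, each an object of numbers: "jaw": the opening, from -1 (shut) to 1 (fully open); "dx", "dy", "dz": the shift along the tool's x, y, z in m; "roll": the turn about the tool's z in degrees. A call has 1 to 8 rows; each row is the pose to reach, as a shift and turn from the pose commanded when the call began, along the tool's axes at that moment; what a row does not reach only later rows make up. A row lasts 1/12 s, in which the tool goes at most 41.7 mm and 7.16 degrees, less where a joint would pass 70% of its speed; a pose out of reach is approached as far as the arm can. A call with a gripper value outside its range is refused whole. The fingers move at their own pace and stop on an object; the grip force is fixed at half the most. Time passes only in rows, so rows that repeat a pose let the fingers close. It gives the time, the measured TCP pose, the force, the opening and the grip force at its end, in the units of the state.
- robot.get_state(): the state, without advancing time (a new reading comes with each control period).
- eyes.camera(name): name is "scene" or "top"; returns the picture (420x560x3 uint8, red, green, blue); there is no depth.
- eyes.get_calibration(name): a dict with "mtx" (3x3 intrinsics, pixels), "k1" (the pictures are not rectified: a ray, as slopes to the right and down, at radius r is drawn at 1 + k1 r^2 times it, then the intrinsics apply), "position" and "orientation" of the camera in the world. Camera axes: x right, y down, z forward; pixel columns grow to the right and rows downward; lengths in m; the calibration is good to about 2 mm. A picture is of the moment at which its call begins. get_calibration takes no time and is no camera call.
- finish_job(): hands the job in; it is judged then, once.
The state is a dict: "clock": time; "joint_positions": joint angles; "qvel": joint speeds; "joint_efforts": joint torques, N m; "tcp_pos": TCP position; "ee_rot": TCP orientation; "contact_force": force on the tool from outside, world axes, zero at the start; "moment": the same for the moment, N m; "opening": opening from 0.0 (shut) to 1.0 (fully open); "finger_force": force on a finger pad.
Only numpy, scipy, OpenCV 4.12 (cv2) and the standard library are available. Lean on these libraries where they do the work, as an engineer would, in place of code of your own. Each camera call takes 0.05 s, during which the arm holds its last target. There are 200 camera calls.

## Working session

There is one attempt and no reset: what is moved stays moved. The work goes in short steps, Python scripts to look and compute and a shell command to move; the robot and the scene stay as the last step left them, time stands still between calls to the robot, and variables do not carry over. Pictures are saved under pics/ and viewed, at most 13 in all, crops included, and the job is handed in when it is done.

```bash
mkdir -p pics; cat > h.py <<'E'
import numpy as np, cv2
from scipy.spatial.transform import Rotation as R
from workcell import robot, eyes
def ray(n,px):
    c=eyes.get_calibration(n); K=np.array(c['mtx'],float)
    # k1 model: slope*(1+k1 r^2)
    p=cv2.undistortPoints(np.array([[px]],float),K,np.array([c['k1'],0,0,0,0.]))[0,0]
    d=R.from_quat(c['orientation']).apply([p[0],p[1],1]); return np.array(c['position']),d/np.linalg.norm(d)
def plane(n,px,z=0):
    o,d=ray(n,px); return o+d*(z-o[2])/d[2]
def tri(a,b):
    o,d=ray('scene',a); p,e=ray('top',b)
    s=np.linalg.lstsq(np.c_[d,-e],p-o,rcond=None)[0]; A=o+s[0]*d; B=p+s[1]*e
    return (A+B)/2, np.linalg.norm(A-B)
def proj(n,P):
    c=eyes.get_calibration(n); K=np.array(c['mtx'],float); r=R.from_quat(c['orientation']).inv()
    q=r.apply(np.atleast_2d(P)-np.array(c['position'])); 
    return cv2.projectPoints(q,np.zeros(3),np.zeros(3),K,np.array([c['k1'],0,0,0,0.]))[0][:,0]
E
python3 - <<'E'
from h import *
for n in('scene','top'):
    im=eyes.camera(n); cv2.imwrite(f'pics/{n}0.png',cv2.resize(im[:,:,::-1],None,fx=1.42,fy=1.42,interpolation=cv2.INTER_CUBIC)); np.save(n+'0.npy',im)
    print(eyes.get_calibration(n))
s=robot.get_state();print(s['tcp_pos'],s['ee_rot'],s['clock'],robot.grip_point_offset)
E
```

```text
{'mtx': array([[407.94539507,   0.        , 283.09718625],
       [  0.        , 407.94539507, 209.32608017],
       [  0.        ,   0.        ,   1.        ]]), 'k1': -0.0699736484204061, 'position': array([1.15186852, 0.83884168, 1.12276779]), 'orientation': array([ 0.27094269,  0.8882121 , -0.35411581, -0.11077603])}
{'mtx': array([[428.28516374,   0.        , 278.89385875],
       [  0.        , 428.28516374, 213.41311816],
       [  0.        ,   0.        ,   1.        ]]), 'k1': -0.11141727178621628, 'position': array([0.24992652, 0.0153039 , 1.62946003]), 'orientation': array([-0.69678045,  0.71034202, -0.06774803,  0.07294812])}
[0.26697436 0.59201975 0.17908327] [ 2.10311696e-01  9.77634014e-01 -7.88660163e-04 -3.22655624e-04] 0.1 -0.0188
```

View pics/scene0.png

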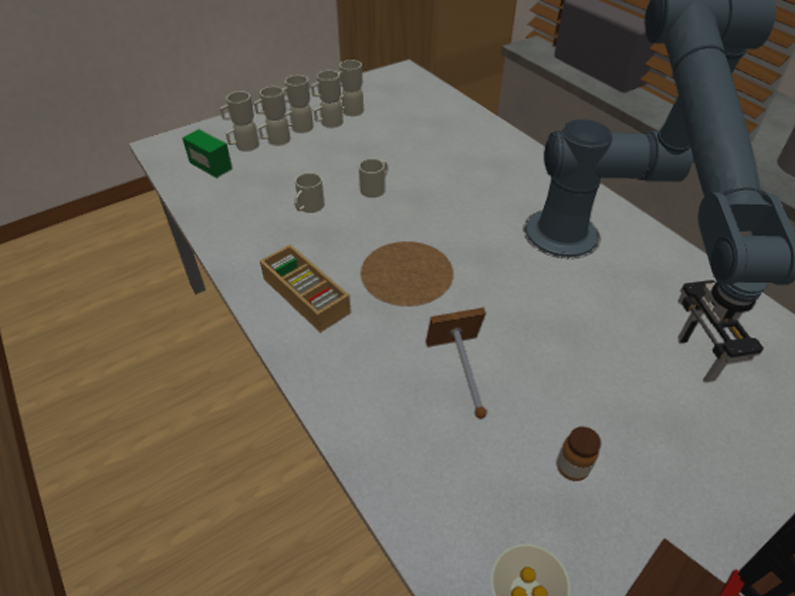

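View pics/top0.png

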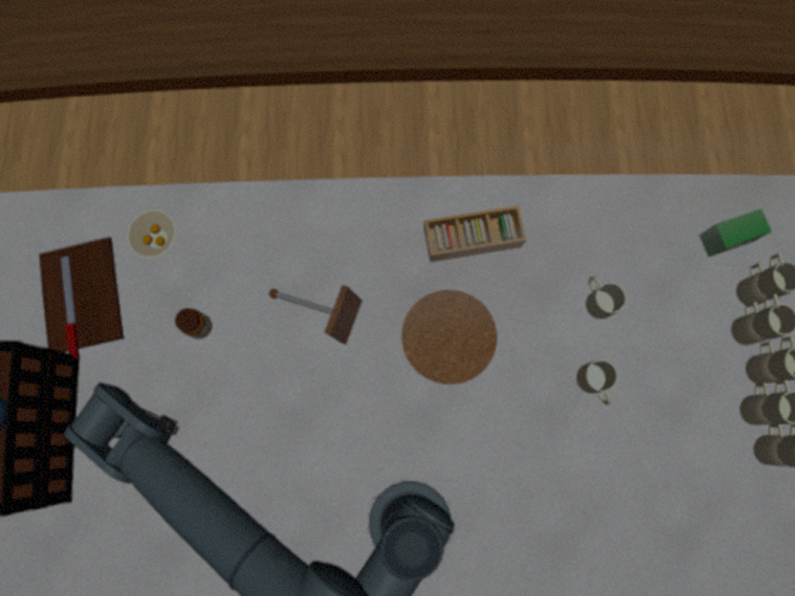

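Scene view (shown at 1.42x): ball (481,412), base (456,327), mat (407,273), jar (579,453). Top view: ball (273,294), base (343,314), mat (449,337), mugs at (605,298) and (597,377). I'll grip the ball so that the holder can pivot in the pads, lift it until it hangs upright, and set it down on the mat.

```bash
cat > meas.py <<'E'
from h import *
def blobs(n,im,seeds):
    hsv=cv2.cvtColor(im,cv2.COLOR_RGB2HSV); m=((hsv[...,1]>75)&(hsv[...,2]>25)).astype(np.uint8)
    N,l,st,c=cv2.connectedComponentsWithStats(m)
    out={}
    for k,(u,v) in seeds.items():
        u,v=u/1.42,v/1.42
        ys,xs=np.nonzero(l); i=np.argmin((xs-u)**2+(ys-v)**2); b=l[ys[i],xs[i]]
        cnt=max(cv2.findContours((l==b).astype(np.uint8),0,cv2.CHAIN_APPROX_NONE)[0],key=cv2.contourArea)[:,0].astype(float)
        out[k]=(c[b],st[b],cnt)
    return out
if __name__=='__main__':
    S=dict(scene=dict(ball=(481,412),base=(456,327),mat=(407,273)),top=dict(ball=(273,294),base=(343,314),mat=(449,337)))
    B={n:blobs(n,np.load(n+'0.npy'),S[n]) for n in S}
    for n in B:
        for k in B[n]: print(n,k,B[n][k][0].round(1),B[n][k][1])
        P=np.array([plane(n,p,0.001)[:2] for p in B[n]['mat'][2]],np.float32); (x,y),r=cv2.minEnclosingCircle(P)
        print('mat circle on z=0',x,y,r, 'mean',(P.min(0)+P.max(0))/2)
    for k in ('ball','base','mat'): print(k,tri(B['scene'][k][0],B['top'][k][0]))
    for n in B:
        q=cv2.boxPoints(cv2.minAreaRect(B[n]['base'][2].astype(np.float32))); print(n,'base corners',q.round(1).tolist())
E
python3 meas.py
```

```text
scene ball [338.  290.1] [335 287   7   8  46]
scene base [319.8 229.2] [300 217  42  27 697]
scene mat [286.1 192.3] [ 254  170   65   45 2293]
mat circle on z=0 0.4845938980579376 -0.11832911521196365 0.12898452579975128 mean [ 0.48377332 -0.11847923]
top ball [192.  206.1] [190 204   5   6  22]
top base [241.3 221.2] [229 202  25  39 511]
top mat [316.1 237.1] [ 283  205   67   65 3389]
mat circle on z=0 0.4852294623851776 -0.11673609167337418 0.12723921239376068 mean [ 0.48537248 -0.11678123]
ball (array([0.61167423, 0.36006118, 0.0181031 ]), np.float64(0.001718578215520598))
base (array([0.53799299, 0.16292859, 0.07491175]), np.float64(0.001674761142003305))
mat (array([ 0.48444161, -0.1172332 , -0.00491083]), np.float64(0.00047795690628523173))
scene base corners [[296.8999938964844, 223.8000030517578], [340.3999938964844, 215.89999389648438], [344.0, 235.39999389648438], [300.3999938964844, 243.3000030517578]]
top base corners [[227.6999969482422, 234.89999389648438], [240.6999969482422, 200.6999969482422], [255.5, 206.39999389648438], [242.5, 240.60000610351562]]
```

Ball at about (0.612, 0.360), base centre at (0.538, 0.163); their spacing of 0.21 m fits the given size. The mat is at (0.485, -0.117), radius 0.128–0.129. Next I go above the ball with the tool's y axis square to the post.

```bash
python3 -m jog '[{"jaw":1,"dx":-0.05,"dy":-0.01,"roll":7},{"jaw":1,"dx":-0.1,"dy":-0.02,"roll":14},{"jaw":1,"dx":-0.15,"dy":-0.03,"roll":21},{"jaw":1,"dx":-0.2,"dy":-0.04,"roll":28},{"jaw":1,"dx":-0.25,"dy":-0.05,"roll":35},{"jaw":1,"dx":-0.3,"dy":-0.055,"roll":42},{"jaw":1,"dx":-0.35,"dy":-0.06,"roll":49},{"jaw":1,"dx":-0.41,"dy":-0.07,"roll":56}]'
cat > go.py <<'E'
from h import *; import sys
T=np.array([float(a) for a in sys.argv[1:4]]); s=robot.get_state(); r=R.from_quat(s['ee_rot'])
M=r.as_matrix(); d=r.inv().apply(T-s['tcp_pos'])
yaw=np.degrees(np.arctan2(M[1,0],M[0,0]))
print('clock',s['clock'],'tcp',np.round(s['tcp_pos'],4),'shift',d.round(4),'xyaw',yaw.round(2),'F',np.round(s['contact_force'],1),'open',s['opening'])
print('x,y,z axes',M.T.round(3).tolist())
E
python3 go.py 0.612 0.360 0.12
```

```text
clock 0.1 tcp [0.267  0.592  0.1791] shift [-0.4099 -0.0695  0.0591] xyaw 155.72 F [0.1 0.5 0.1] open 0.9993731379190516
x,y,z axes [[-0.912, 0.411, 0.0], [0.411, 0.912, -0.002], [-0.001, -0.001, -1.0]]invalid input at $[0]: expected keys jaw, dx, dy, dz, roll
```

All five keys are required in every row.

```bash
python3 -m jog '[{"jaw":1,"dx":-0.05,"dy":-0.01,"dz":0,"roll":7},{"jaw":1,"dx":-0.09,"dy":-0.02,"dz":0,"roll":14},{"jaw":1,"dx":-0.13,"dy":-0.025,"dz":0,"roll":21},{"jaw":1,"dx":-0.17,"dy":-0.03,"dz":0,"roll":28},{"jaw":1,"dx":-0.21,"dy":-0.04,"dz":0,"roll":35},{"jaw":1,"dx":-0.25,"dy":-0.045,"dz":0,"roll":42},{"jaw":1,"dx":-0.29,"dy":-0.05,"dz":0,"roll":49},{"jaw":1,"dx":-0.33,"dy":-0.055,"dz":0,"roll":56}]'
python3 go.py 0.612 0.360 0.12
```

```text
clock: 0.77
tcp_pos: [0.5453, 0.4059, 0.1796]
ee_rot: [0.647, 0.762, -0.0, -0.0]
contact_force: [-0.3, 0.4, 0.1]
opening: 1.0
finger_force: 0.0
clock 0.7667 tcp [0.5453 0.4059 0.1796] shift [-0.0561  0.0583  0.0595] xyaw 99.36 F [-0.3  0.4  0.1] open 0.9998580618781535
x,y,z axes [[-0.163, 0.987, -0.0], [0.987, 0.163, -0.001], [-0.001, -0.0, -1.0]]
```

```bash
python3 -m jog '[{"jaw":1,"dx":-0.02,"dy":0.02,"dz":0,"roll":7},{"jaw":1,"dx":-0.04,"dy":0.04,"dz":0.01,"roll":14},{"jaw":1,"dx":-0.056,"dy":0.058,"dz":0.03,"roll":21},{"jaw":1,"dx":-0.056,"dy":0.058,"dz":0.06,"roll":28},{"jaw":1,"dx":-0.056,"dy":0.058,"dz":0.06,"roll":30},{"jaw":1,"dx":-0.056,"dy":0.058,"dz":0.06,"roll":30},{"jaw":1,"dx":-0.056,"dy":0.058,"dz":0.06,"roll":30}]'
python3 go.py 0.612 0.360 0.004
python3 - <<'E'
from h import *
s=robot.get_state()
out=[]
for n,(u,v) in dict(scene=(338,290),top=(192,206)).items():
    print(n,plane(n,(u,v),0.014).round(4))
    im=eyes.camera(n); u,v=int(u),int(v)
    out.append(cv2.resize(im[v-80:v+50,u-65:u+65,::-1],(400,400),interpolation=cv2.INTER_CUBIC))
cv2.imwrite('pics/a.png',np.hstack(out))
E
```

```text
clock: 1.35
tcp_pos: [0.6107, 0.362, 0.1197]
ee_rot: [0.82, 0.572, -0.0, -0.0]
contact_force: [-0.1, -0.3, 1.0]
opening: 1.003
finger_force: 0.0
clock 1.35 tcp [0.6107 0.362  0.1197] shift [-0.0014  0.002   0.1157] xyaw 69.78 F [-0.1 -0.3  1. ] open 1.0033570990364276
x,y,z axes [[0.346, 0.938, -0.0], [0.938, -0.346, -0.0], [-0.001, -0.0, -1.0]]
scene [0.61   0.3574 0.014 ]
top [0.6126 0.3614 0.014 ]
```

View pics/a.png

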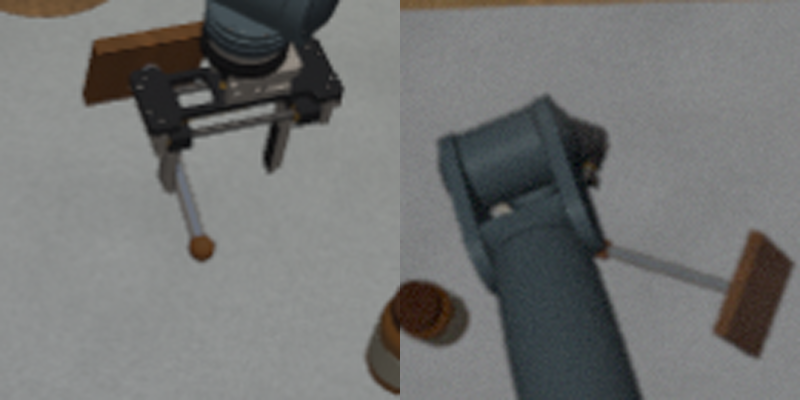

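The open fingers straddle the ball (at (200,247) in the left crop), with their closing line square to the post. I go down and close.

```bash
python3 -m jog '[{"jaw":1,"dx":-0.001,"dy":0.001,"dz":0.04,"roll":0},{"jaw":1,"dx":-0.001,"dy":0.001,"dz":0.075,"roll":0},{"jaw":1,"dx":-0.001,"dy":0.001,"dz":0.1,"roll":0},{"jaw":1,"dx":-0.001,"dy":0.001,"dz":0.115,"roll":0},{"jaw":1,"dx":-0.001,"dy":0.001,"dz":0.115,"roll":0},{"jaw":-1,"dx":-0.001,"dy":0.001,"dz":0.115,"roll":0},{"jaw":-1,"dx":-0.001,"dy":0.001,"dz":0.115,"roll":0},{"jaw":-1,"dx":-0.001,"dy":0.001,"dz":0.115,"roll":0}]'
python3 -m jog '[{"jaw":-1,"dx":0,"dy":0,"dz":0,"roll":0},{"jaw":-1,"dx":0,"dy":0,"dz":0,"roll":0},{"jaw":-1,"dx":0,"dy":0,"dz":0,"roll":0},{"jaw":-1,"dx":0,"dy":0,"dz":0,"roll":0},{"jaw":-1,"dx":0,"dy":0,"dz":0,"roll":0},{"jaw":-1,"dx":0,"dy":0,"dz":0,"roll":0},{"jaw":-1,"dx":0,"dy":0,"dz":0,"roll":0},{"jaw":-1,"dx":0,"dy":0,"dz":0,"roll":0}]'
python3 go.py 0.612 0.360 0.004
```

```text
clock: 2.12
tcp_pos: [0.6134, 0.3617, 0.0082]
ee_rot: [0.82, 0.572, 0.002, 0.001]
contact_force: [-0.1, 0.0, -0.2]
opening: 0.824
finger_force: 0.0
clock: 2.78
tcp_pos: [0.6114, 0.3608, 0.005]
ee_rot: [0.821, 0.572, -0.0, 0.0]
contact_force: [0.2, -0.2, -0.5]
opening: 0.258
finger_force: 0.0
clock 2.7833 tcp [0.6114 0.3608 0.005 ] shift [-0.0005  0.0009  0.001 ] xyaw 69.72 F [ 0.2 -0.2 -0.5] open 0.25806920987458
x,y,z axes [[0.347, 0.938, -0.0], [0.938, -0.347, -0.0], [-0.0, -0.0, -1.0]]
```

```bash
python3 -m jog '[{"jaw":-1,"dx":0,"dy":0,"dz":0,"roll":0},{"jaw":-1,"dx":0,"dy":0,"dz":0,"roll":0},{"jaw":-1,"dx":0,"dy":0,"dz":0,"roll":0},{"jaw":-1,"dx":0,"dy":0,"dz":0,"roll":0}]'
python3 - <<'E'
from h import *
out=[]
for n,(u,v) in dict(scene=(338,290),top=(192,206)).items():
    im=eyes.camera(n)
    out.append(cv2.resize(im[v-80:v+50,u-65:u+65,::-1],(400,400),interpolation=cv2.INTER_CUBIC))
cv2.imwrite('pics/b.png',np.hstack(out))
E
```

```text
clock: 3.12
tcp_pos: [0.6114, 0.3608, 0.0051]
ee_rot: [0.821, 0.572, 0.0, -0.0]
contact_force: [0.1, -0.5, -0.6]
opening: 0.009
finger_force: 0.0
```

View pics/b.png

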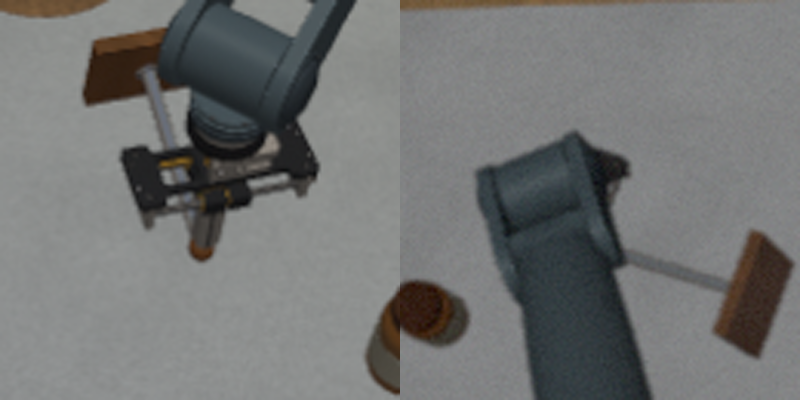

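The crop shows the fingers shut with the ball at (202,250) still visible just below their tips, unmoved, so they missed it. I compare the projected TCP with the picture.

```bash
python3 - <<'E'
from h import *
s=robot.get_state(); t=np.array(s['tcp_pos'])
def crop(p): return (p-[338-65,290-80])*400/130
print('tcp',crop(proj('scene',t)),'grip',crop(proj('scene',t+[0,0,.019])),'+.05',crop(proj('scene',t+[0,0,.05])))
print('ball',crop(proj('scene',[.612,.36,.014])), 'opening',s['opening'],s['finger_force'])
im=eyes.camera('scene'); np.save('scene1.npy',im)
cv2.imwrite('pics/c.png',cv2.resize(im[262:312,313:363,::-1],(600,600),interpolation=cv2.INTER_CUBIC))
E
```

```text
tcp [[200.18676756 253.79877997]] grip [[202.13308714 243.80105462]] +.05 [[205.39829622 227.00457355]]
ball [[200.12689873 248.85965433]] opening 0.003748065173540445 0.0
```

View pics/c.png

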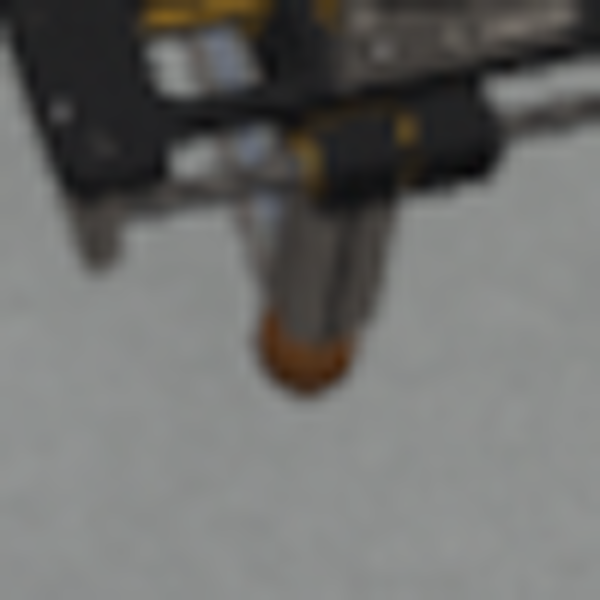

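```bash
python3 - <<'E'
from h import *
crop=lambda p:(p-[338-65,290-80])*400/130
t=np.array([.6107,.362,.1197]);y=np.array([.938,-.346,0]);x=np.array([.346,.938,0])
for dz in (0,.019,.038):
  print('a',dz,crop(proj('scene',np.array([t+[0,0,dz]+s*.053*y+a*.008*x for s in(1,-1) for a in (1,-1)]))).round(0).tolist())
y0=np.array([.411,.912,0]);x0=np.array([-.912,.411,0]);t=np.array([.267,.592,.179])
for dz in (0,.019,.038):
  print('0',dz,(1.42*proj('scene',np.array([t+[0,0,dz]+s*.053*y0 for s in(1,-1)]))).round(0).tolist())
t=np.array([.6114,.3608,.005])
for dz in (0,.01,.02,.03):
  print('c',dz,(12*(proj('scene',np.array([t+[0,0,dz]+s*.0125*y+.008*x for s in(1,-1)]))-[313,262])).round(0).tolist())
E
```

```text
a 0 [[164.0, 208.0], [159.0, 195.0], [268.0, 186.0], [262.0, 173.0]]
a 0.019 [[166.0, 197.0], [161.0, 183.0], [271.0, 175.0], [265.0, 162.0]]
a 0.038 [[168.0, 185.0], [162.0, 171.0], [274.0, 163.0], [268.0, 150.0]]
0 0 [[702.0, 389.0], [677.0, 348.0]]
0 0.019 [[706.0, 383.0], [680.0, 342.0]]
0 0.038 [[709.0, 378.0], [683.0, 336.0]]
c 0 [[266.0, 401.0], [355.0, 381.0]]
c 0.01 [[269.0, 381.0], [359.0, 361.0]]
c 0.02 [[273.0, 360.0], [364.0, 340.0]]
c 0.03 [[277.0, 339.0], [368.0, 320.0]]
```

In both earlier views the fingertips sit about 20–25 mm higher than the reported TCP says, so the fingers closed just above the ball. I open them and go down step by step, watching the force.

```bash
python3 -m jog '[{"jaw":1,"dx":0,"dy":0,"dz":0,"roll":0},{"jaw":1,"dx":0,"dy":0,"dz":0,"roll":0},{"jaw":1,"dx":0,"dy":0,"dz":0,"roll":0},{"jaw":1,"dx":0,"dy":0,"dz":0,"roll":0},{"jaw":1,"dx":0,"dy":0,"dz":0,"roll":0},{"jaw":1,"dx":0,"dy":0,"dz":0,"roll":0},{"jaw":1,"dx":0,"dy":0,"dz":0.004,"roll":0},{"jaw":1,"dx":0,"dy":0,"dz":0.004,"roll":0}]'
python3 -m jog '[{"jaw":1,"dx":0,"dy":0,"dz":0.003,"roll":0},{"jaw":1,"dx":0,"dy":0,"dz":0.006,"roll":0},{"jaw":1,"dx":0,"dy":0,"dz":0.006,"roll":0}]'
```

```text
clock: 3.93
tcp_pos: [0.6109, 0.3606, 0.0002]
ee_rot: [0.821, 0.572, -0.001, -0.0]
contact_force: [-0.3, -0.2, -1.3]
opening: 0.535
finger_force: 0.0
clock: 4.18
tcp_pos: [0.6107, 0.3605, -0.006]
ee_rot: [0.821, 0.572, -0.001, -0.0]
contact_force: [1.1, -0.3, 0.5]
opening: 0.75
finger_force: 0.0
```

```bash
python3 -m jog '[{"jaw":0.6,"dx":0,"dy":0,"dz":0.003,"roll":0},{"jaw":0.6,"dx":0,"dy":0,"dz":0.006,"roll":0},{"jaw":0.6,"dx":0,"dy":0,"dz":0.006,"roll":0}]'
python3 - <<'E'
from h import *
im=eyes.camera('scene'); cv2.imwrite('pics/d.png',cv2.resize(im[262:312,313:363,::-1],(600,600),interpolation=cv2.INTER_CUBIC))
E
```

```text
clock: 4.43
tcp_pos: [0.6109, 0.3606, -0.0118]
ee_rot: [0.821, 0.572, -0.001, -0.0]
contact_force: [0.4, -0.9, -0.2]
opening: 0.797
finger_force: 0.0
```

View pics/d.png

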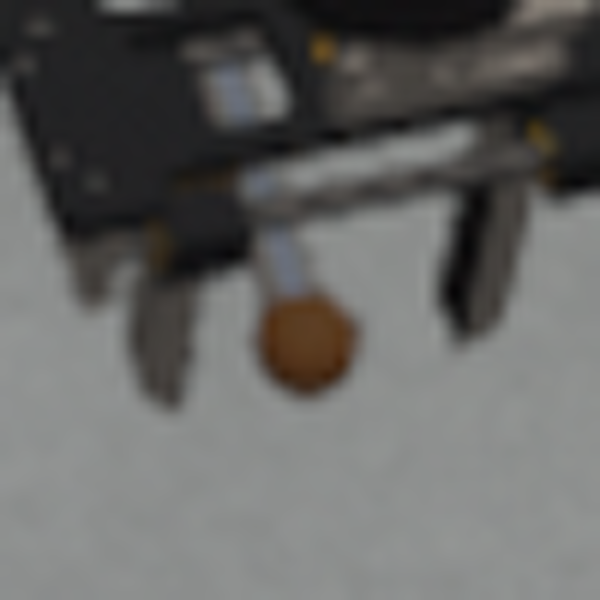

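Open fingertips at (170,405) and (465,338), with the ball centred between them at (307,345). The tips still stand about 13 mm above the counter. I go 9 mm further down and close.

```bash
python3 -m jog '[{"jaw":0.6,"dx":0,"dy":0,"dz":0.003,"roll":0},{"jaw":0.6,"dx":0,"dy":0,"dz":0.006,"roll":0},{"jaw":0.6,"dx":0,"dy":0,"dz":0.009,"roll":0},{"jaw":0.6,"dx":0,"dy":0,"dz":0.009,"roll":0}]'
python3 -m jog '[{"jaw":-1,"dx":0,"dy":0,"dz":0,"roll":0},{"jaw":-1,"dx":0,"dy":0,"dz":0,"roll":0},{"jaw":-1,"dx":0,"dy":0,"dz":0,"roll":0},{"jaw":-1,"dx":0,"dy":0,"dz":0,"roll":0},{"jaw":-1,"dx":0,"dy":0,"dz":0,"roll":0},{"jaw":-1,"dx":0,"dy":0,"dz":0,"roll":0},{"jaw":-1,"dx":0,"dy":0,"dz":0,"roll":0},{"jaw":-1,"dx":0,"dy":0,"dz":0,"roll":0}]'
python3 -m jog '[{"jaw":-1,"dx":0,"dy":0,"dz":0,"roll":0},{"jaw":-1,"dx":0,"dy":0,"dz":0,"roll":0},{"jaw":-1,"dx":0,"dy":0,"dz":0,"roll":0},{"jaw":-1,"dx":0,"dy":0,"dz":0,"roll":0}]'
```

```text
clock: 4.82
tcp_pos: [0.6108, 0.3605, -0.0209]
ee_rot: [0.821, 0.572, -0.001, -0.0]
contact_force: [-0.6, -0.1, -0.8]
opening: 0.801
finger_force: 0.0
clock: 5.48
tcp_pos: [0.6114, 0.3608, -0.0199]
ee_rot: [0.821, 0.572, 0.0, 0.0]
contact_force: [-0.1, 0.5, 0.6]
opening: 0.285
finger_force: 30.0
clock: 5.82
tcp_pos: [0.6114, 0.3608, -0.0199]
ee_rot: [0.821, 0.572, 0.0, 0.0]
contact_force: [-0.3, -0.2, 0.4]
opening: 0.282
finger_force: 30.0
```

The ball is gripped at 30 N. I lift along an arc about the base's lower edge.

```bash
python3 -m jog '[{"jaw":-1,"dx":-0.002,"dy":0,"dz":-0.015,"roll":0},{"jaw":-1,"dx":-0.006,"dy":0,"dz":-0.035,"roll":0},{"jaw":-1,"dx":-0.013,"dy":0,"dz":-0.06,"roll":0},{"jaw":-1,"dx":-0.022,"dy":0,"dz":-0.085,"roll":0},{"jaw":-1,"dx":-0.034,"dy":0,"dz":-0.108,"roll":0},{"jaw":-1,"dx":-0.048,"dy":0,"dz":-0.13,"roll":0},{"jaw":-1,"dx":-0.065,"dy":0,"dz":-0.15,"roll":0},{"jaw":-1,"dx":-0.084,"dy":0,"dz":-0.168,"roll":0}]'
python3 - <<'E'
from h import *
out=[]
for n,(u,v) in dict(scene=(325,240),top=(225,206)).items():
    im=eyes.camera(n); out.append(cv2.resize(im[v-80:v+80,u-80:u+80,::-1],(400,400),interpolation=cv2.INTER_CUBIC))
cv2.imwrite('pics/e.png',np.hstack(out))
E
```

```text
clock: 6.48
tcp_pos: [0.5816, 0.281, 0.15]
ee_rot: [0.82, 0.572, -0.0, 0.0]
contact_force: [-0.7, -2.9, -2.0]
opening: 0.283
finger_force: 30.0
```

View pics/e.png

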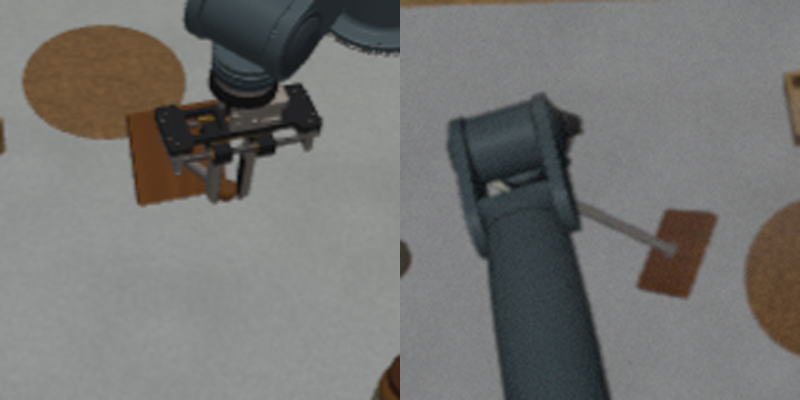

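The holder is pivoting as meant: the base (right crop at (675,252)) is tilting towards flat, and the post is still held at the ball. I carry on with the arc.

```bash
python3 -m jog '[{"jaw":-1,"dx":-0.02,"dy":0,"dz":-0.014,"roll":0},{"jaw":-1,"dx":-0.045,"dy":0,"dz":-0.029,"roll":0},{"jaw":-1,"dx":-0.07,"dy":0,"dz":-0.039,"roll":0},{"jaw":-1,"dx":-0.095,"dy":0,"dz":-0.047,"roll":0},{"jaw":-1,"dx":-0.12,"dy":0,"dz":-0.052,"roll":0},{"jaw":-1,"dx":-0.145,"dy":0,"dz":-0.054,"roll":0},{"jaw":-1,"dx":-0.17,"dy":0,"dz":-0.053,"roll":0},{"jaw":-1,"dx":-0.19,"dy":0,"dz":-0.05,"roll":0}]'
python3 -m jog '[{"jaw":-1,"dx":-0.01,"dy":0,"dz":0.003,"roll":0},{"jaw":-1,"dx":-0.02,"dy":0,"dz":0.005,"roll":0},{"jaw":-1,"dx":-0.02,"dy":0,"dz":0.005,"roll":0}]'
python3 - <<'E'
from h import *
out=[]
for n,(u,v) in dict(scene=(305,220),top=(245,206)).items():
    im=eyes.camera(n); out.append(cv2.resize(im[v-80:v+80,u-80:u+80,::-1],(400,400),interpolation=cv2.INTER_CUBIC))
cv2.imwrite('pics/f.png',np.hstack(out))
E
python3 go.py 0.485 -0.117 0.2
```

```text
clock: 7.25
tcp_pos: [0.515, 0.1028, 0.1973]
ee_rot: [0.821, 0.571, -0.001, -0.001]
contact_force: [0.2, 0.5, -5.7]
opening: 0.279
finger_force: 30.0
clock: 7.5
tcp_pos: [0.5116, 0.086, 0.1986]
ee_rot: [0.821, 0.571, 0.004, 0.0]
contact_force: [-3.3, 6.1, 15.5]
opening: 0.28
finger_force: 30.0
clock 7.6 tcp [0.5117 0.0868 0.1984] shift [-0.2004  0.0456 -0.0027] xyaw 69.71 F [-3.6  6.9 16.2] open 0.28620853388786616
x,y,z axes [[0.347, 0.938, 0.006], [0.938, -0.347, 0.005], [0.007, 0.004, -1.0]]
```

View pics/f.png

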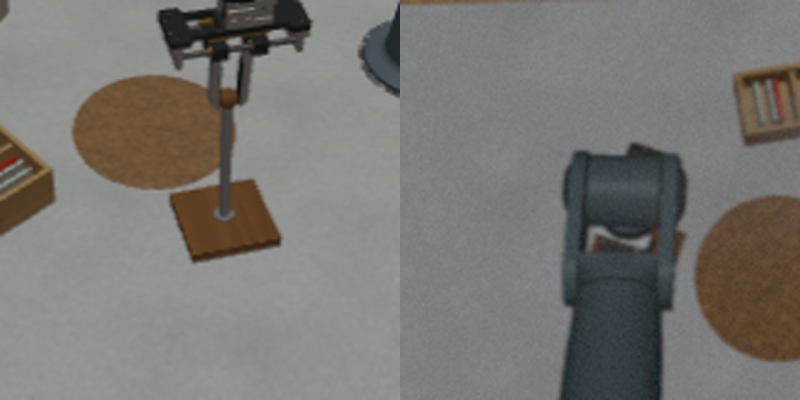

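The holder stands upright in the grip: the base is flat at (225,222) in the left crop, and it presses down with 16 N. I lift it slightly and carry it to the mat centre.

```bash
python3 -m jog '[{"jaw":-1,"dx":0,"dy":0,"dz":-0.01,"roll":0},{"jaw":-1,"dx":-0.01,"dy":0.002,"dz":-0.02,"roll":0},{"jaw":-1,"dx":-0.03,"dy":0.007,"dz":-0.025,"roll":0},{"jaw":-1,"dx":-0.055,"dy":0.013,"dz":-0.025,"roll":0},{"jaw":-1,"dx":-0.085,"dy":0.02,"dz":-0.025,"roll":0},{"jaw":-1,"dx":-0.115,"dy":0.027,"dz":-0.025,"roll":0},{"jaw":-1,"dx":-0.145,"dy":0.034,"dz":-0.025,"roll":0},{"jaw":-1,"dx":-0.17,"dy":0.04,"dz":-0.025,"roll":0}]'
python3 -m jog '[{"jaw":-1,"dx":-0.015,"dy":0.003,"dz":0,"roll":0},{"jaw":-1,"dx":-0.025,"dy":0.005,"dz":0,"roll":0},{"jaw":-1,"dx":-0.03,"dy":0.006,"dz":0,"roll":0},{"jaw":-1,"dx":-0.03,"dy":0.006,"dz":0,"roll":0},{"jaw":-1,"dx":-0.03,"dy":0.006,"dz":0,"roll":0},{"jaw":-1,"dx":-0.03,"dy":0.006,"dz":0,"roll":0}]'
python3 go.py 0.485 -0.117 0.2
```

```text
clock: 8.27
tcp_pos: [0.4864, -0.0906, 0.2171]
ee_rot: [0.821, 0.571, -0.001, -0.001]
contact_force: [0.5, -1.0, -4.9]
opening: 0.28
finger_force: 30.0
clock: 8.77
tcp_pos: [0.4833, -0.1174, 0.2179]
ee_rot: [0.82, 0.572, 0.0, -0.001]
contact_force: [-0.3, 1.5, -5.8]
opening: 0.284
finger_force: 30.0
clock 8.7667 tcp [ 0.4833 -0.1174  0.2179] shift [0.001  0.0015 0.0179] xyaw 69.78 F [-0.3  1.5 -5.8] open 0.2840649408781467
x,y,z axes [[0.346, 0.938, 0.001], [0.938, -0.346, -0.001], [-0.0, 0.001, -1.0]]
```

```bash
python3 -m jog '[{"jaw":-1,"dx":0,"dy":0,"dz":0.005,"roll":0},{"jaw":-1,"dx":0,"dy":0,"dz":0.01,"roll":0},{"jaw":-1,"dx":0,"dy":0,"dz":0.014,"roll":0},{"jaw":-1,"dx":0,"dy":0,"dz":0.017,"roll":0},{"jaw":-1,"dx":0,"dy":0,"dz":0.02,"roll":0},{"jaw":-1,"dx":0,"dy":0,"dz":0.02,"roll":0},{"jaw":-1,"dx":0,"dy":0,"dz":0.02,"roll":0}]'
python3 - <<'E'
from h import *
out=[]
for n,(u,v) in dict(scene=(285,180),top=(310,220)).items():
    im=eyes.camera(n); out.append(cv2.resize(im[v-80:v+80,u-80:u+80,::-1],(400,400),interpolation=cv2.INTER_CUBIC))
cv2.imwrite('pics/g.png',np.hstack(out))
E
```

```text
clock: 9.35
tcp_pos: [0.4832, -0.1184, 0.1978]
ee_rot: [0.821, 0.572, -0.0, -0.0]
contact_force: [0.9, 0.7, -5.7]
opening: 0.282
finger_force: 30.0
```

View pics/g.png

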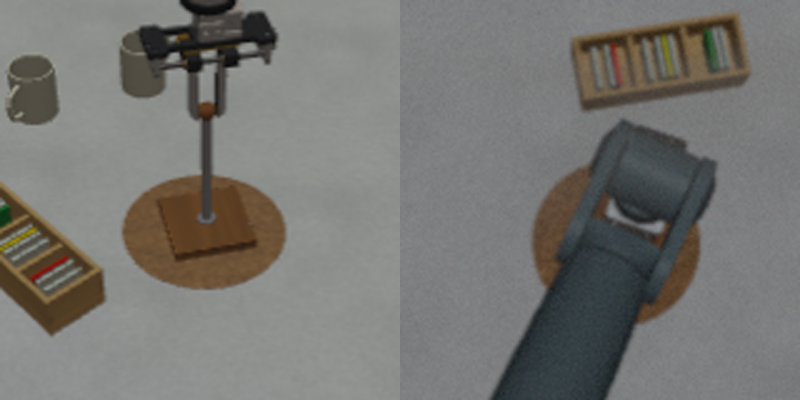

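The holder is centred on the mat and still hanging: base at (207,222) against mat centre (204,232) in the left crop, force -5.7 N. I lower it until contact.

```bash
python3 -m jog '[{"jaw":-1,"dx":0,"dy":0,"dz":0.001,"roll":0},{"jaw":-1,"dx":0,"dy":0,"dz":0.002,"roll":0},{"jaw":-1,"dx":0,"dy":0,"dz":0.002,"roll":0}]'
python3 -m jog '[{"jaw":-1,"dx":0,"dy":0,"dz":0.001,"roll":0},{"jaw":-1,"dx":0,"dy":0,"dz":0.002,"roll":0},{"jaw":-1,"dx":0,"dy":0,"dz":0.002,"roll":0}]'
```

```text
clock: 9.7
tcp_pos: [0.4832, -0.1186, 0.1959]
ee_rot: [0.821, 0.572, -0.0, -0.0]
contact_force: [-0.9, 0.3, -6.0]
opening: 0.283
finger_force: 30.0
clock: 9.95
tcp_pos: [0.4836, -0.1191, 0.1952]
ee_rot: [0.821, 0.572, -0.0, 0.001]
contact_force: [-2.3, -1.1, 0.7]
opening: 0.28
finger_force: 30.0
```

```bash
python3 -m jog '[{"jaw":-1,"dx":0,"dy":0,"dz":0.001,"roll":0},{"jaw":-1,"dx":0,"dy":0,"dz":0.002,"roll":0},{"jaw":-1,"dx":0,"dy":0,"dz":0.002,"roll":0}]'
python3 - <<'E'
from h import *
im=eyes.camera('scene'); hsv=cv2.cvtColor(im,cv2.COLOR_RGB2HSV)
# post px rows between ball and base vs. projection of a vertical line under the ball
c=[]
for v in range(150,184):
    r=hsv[v,270:310]; 
    w=(r[:,1]<60)&(r[:,2]<im[v,225:235].mean()*0.87)
    if w.any(): c.append((v,270+np.nonzero(w)[0].mean()))
print(np.round(c,1)[::4].tolist()); print(proj('scene',[[.4836,-.1191,z] for z in (.2,.15,.1,.05,.02)]).round(1).tolist())
u,v=287,165; cv2.imwrite('pics/i.png',cv2.resize(im[v-45:v+45,u-45:u+45,::-1],(600,600),interpolation=cv2.INTER_CUBIC))
E
```

```text
clock: 10.2
tcp_pos: [0.484, -0.12, 0.195]
ee_rot: [0.821, 0.572, -0.0, 0.002]
contact_force: [-5.2, -2.3, 9.2]
opening: 0.282
finger_force: 30.0
[[150.0, 287.0], [154.0, 286.5], [158.0, 286.5], [162.0, 287.0], [166.0, 286.5], [170.0, 286.5], [174.0, 290.2], [178.0, 286.5], [182.0, 286.5]]
[[286.7, 151.2], [286.5, 161.8], [286.4, 172.0], [286.3, 181.7], [286.2, 187.4]]
```

View pics/i.png

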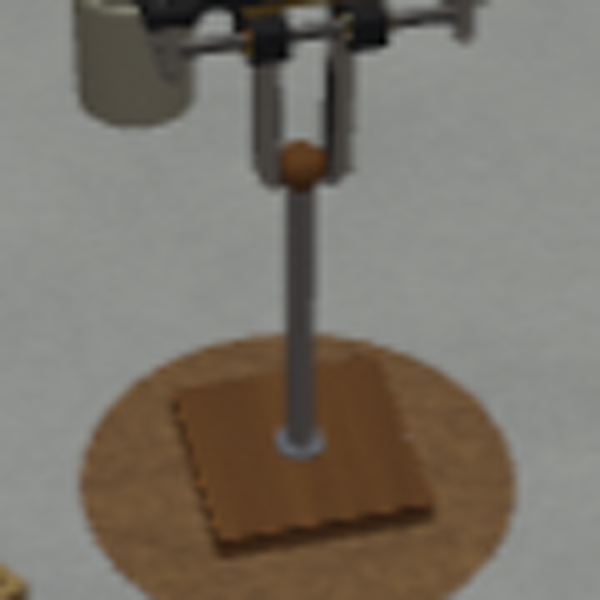

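The post is vertical in the view, matching the projected vertical line to within a pixel. The base lies on the mat well inside its edge. I release and withdraw upwards.

```bash
python3 -m jog '[{"jaw":1,"dx":0,"dy":0,"dz":0,"roll":0},{"jaw":1,"dx":0,"dy":0,"dz":0,"roll":0},{"jaw":1,"dx":0,"dy":0,"dz":0,"roll":0},{"jaw":1,"dx":0,"dy":0,"dz":0,"roll":0},{"jaw":1,"dx":0,"dy":0,"dz":0,"roll":0},{"jaw":1,"dx":0,"dy":0,"dz":0,"roll":0},{"jaw":1,"dx":0,"dy":0,"dz":0,"roll":0},{"jaw":1,"dx":0,"dy":0,"dz":0,"roll":0}]'
python3 -m jog '[{"jaw":1,"dx":0,"dy":0,"dz":-0.02,"roll":0},{"jaw":1,"dx":0,"dy":0,"dz":-0.05,"roll":0},{"jaw":1,"dx":0,"dy":0,"dz":-0.08,"roll":0},{"jaw":1,"dx":0,"dy":0,"dz":-0.1,"roll":0},{"jaw":1,"dx":0,"dy":0,"dz":-0.1,"roll":0},{"jaw":1,"dx":0,"dy":0,"dz":-0.1,"roll":0},{"jaw":1,"dx":0,"dy":0,"dz":-0.1,"roll":0}]'
python3 - <<'E'
from h import *
from meas import blobs
im=eyes.camera('scene')
# base/post-foot and ball: ball blob, check vertical
b=blobs('scene',im,dict(ball=(286.5*1.42,150*1.42)))['ball']; print('ball',b[0],b[1])
print(proj('scene',[[.4845,-.117,z] for z in (.226,.018,0)]).round(1).tolist())
u,v=285,165; cv2.imwrite('pics/j.png',cv2.resize(im[v-65:v+65,u-65:u+65,::-1],(600,600),interpolation=cv2.INTER_CUBIC))
E
```

```text
clock: 10.92
tcp_pos: [0.4833, -0.1185, 0.192]
ee_rot: [0.821, 0.572, 0.0, -0.0]
contact_force: [0.2, -0.5, 0.1]
opening: 0.811
finger_force: 0.0
clock: 11.5
tcp_pos: [0.4827, -0.1183, 0.2905]
ee_rot: [0.821, 0.572, -0.001, -0.001]
contact_force: [0.1, 0.0, -1.4]
opening: 1.004
finger_force: 0.0
ball [287.15384615 143.76923077] [284 141   7   7  39]
[[286.9, 145.8], [286.3, 188.1], [286.2, 191.4]]
```

View pics/j.png

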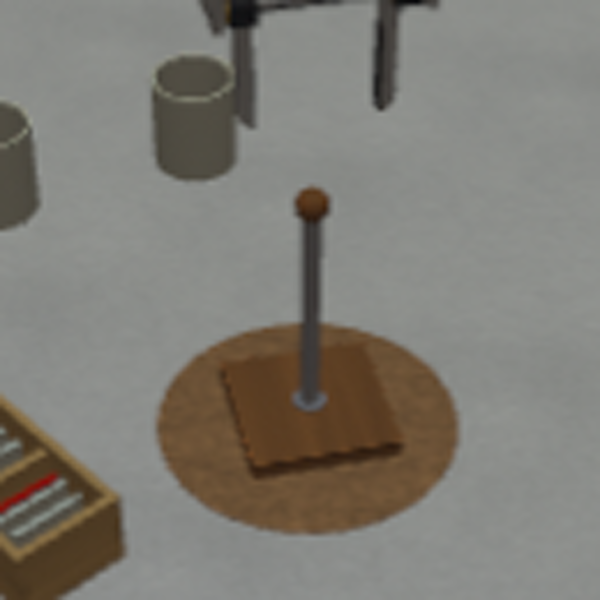

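The holder stands free: ball at (312,204), post foot at (310,400), both within 2 px of where they should be for upright at the mat centre. The whole base is on the mat, and the robot is clear of everything. I hand the job in.

```bash
python3 -c "
from workcell import finish_job
print(finish_job())"
```

```text
the job is handed in; nothing more can be done
None
```

The holder stands upright near the centre of the cork mat with its whole base on it; the mugs, jar and tea box were not touched, and the job was handed in at about 12 s on the clock (no verdict was returned).

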